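Fit the lift-off handle and hold a sprung lid at the marker

ROBOT

A 7-joint arm with a two-finger parallel gripper is mounted at the origin on a cart in front of the work surface, level with it; the furniture and walls round the work are solid. World frame = base frame: x ahead of the robot, y to its left, z up, the work surface at z = 0. Lengths are in m, angles in rad, forces in N, time in s.
With the tool pointing down it reaches from about 0.4 to 0.85 m from the base axis. Payload 10.4 kg.
Tool frame: the origin (TCP) lies midway between the tips of the shut fingers; the grasp point (between the pads) lies 19 mm behind it (manip.grasp_offset is the distance from the TCP to the grasp point, in m); z points along the fingers, y is the line along which they close (so a half turn about z gives the same grasp; the last joint's range is limited). The gripper opens to 85 mm and grips with 20 to 120 N. Pads are 22 mm wide; open, the fingers measure 114 mm over their backs; the gripper's body (76 mm by 85 mm) begins 54 mm behind the grasp point. The pads swing forward as they close: fully open they stand 13 mm farther back than shut.
Start: joints at [-1.299, 0.332, -0.065, 1.46, 0.022, 1.35, -0.088], TCP at [0.182, 0.598, 0.231] pointing down, gripper open.
Joint ranges: [-2.6, 2.6], [-0.5, 2.12], [-1.47, 1.34], [0.16, 2.42], [-1.27, 4.41], [0.06, 2.06], [-2.6, 2.6]. Speed limits (rad/s): [2.22, 2.22, 2.79, 2.79, 3.14, 3.14, 3.14].

INTERFACE

Orientations are given as a unit quaternion [x, y, z, w].
In Python, from workcell import manip, cams gives the robot as it stands (manip), with the cameras (cams).
- The arm moves only by the shell command python3 jog.py 'ROWS' [FORCE]. ROWS is rows parted by semicolons, their numbers by spaces, 1 to 20 of them, each of 7 numbers: a rotation vector rx, ry, rz in rad, then dx, dy, dz in m, then the opening from 0.0 (shut) to 1.0 (fully open); each row is the pose to reach, as a shift and turn from the pose commanded when the command began, along the tool's axes at that moment; what a row does not reach only later rows make up. A row lasts 1/8 s, in which the tool goes at most 0.0625 m and 0.188 rad, less where a joint would pass 70% of its speed; a pose out of reach is approached as far as the arm can. The fingers move at their own pace and stop on an object; FORCE is the grip in N (left out, the last holds). Time passes only in rows, so rows that do not move let the fingers close. It prints the time, the measured TCP pose, the force, the opening and the grip force at its end.
- manip.get_obs(): the state, without advancing time (a new reading comes with each control period).
- cams.camera(name): name is "scene" or "top" or "wrist"; returns the picture (400x640x3 uint8, blue, green, red); there is no depth.
- cams.calibration(name): a dict with "fx", "fy", "cx", "cy" (pixels), "k1" (the pictures are not rectified: a ray, as slopes to the right and down, at radius r is drawn at 1 + k1 r^2 times it, then the intrinsics apply), "world_from_camera" (4x4, takes a point from camera to world coordinates); the wrist camera has in their place "tool_from_camera" (4x4, takes a point from camera to tool coordinates, whose origin is the TCP and whose axes are the flange's). Camera axes: x right, y up, looking along -z (the intrinsics and any distortion apply to the point x, -y, -z); pixel columns grow to the right and rows downward; lengths in m; the calibration is good to about 2 mm. A picture is of the moment at which its call begins: read the wrist's pose just before it. calibration takes no time and is no camera call.
- manip.hand_in(): hands the job in; it is judged then, once.
The state is a dict: "clock": time; "joint_pos": joint angles; "joint_velocities": joint speeds; "tau": joint torques, N m; "position": TCP position; "ee_rot": TCP orientation; "ft_force": force on the tool from outside, world axes, zero at the start; "torque": the same for the moment, N m; "grip_width": opening from 0.0 (shut) to 1.0 (fully open); "grasp_force": force on a finger pad.
Only numpy, scipy, OpenCV 4.12 (cv2) and the standard library are available. Lean on these libraries where they do the work, as an engineer would, in place of code of your own. Each camera call takes 0.05 s, during which the arm holds its last target. There are 200 camera calls.

TASK

Push the loose tubular handle, collar end first, fully home on the stub of the spring-closed box lid while the lid is still shut. Then raise the lid by that handle until the lid's pointer is in line with the marker clamped on the quadrant, and keep it there, so that parts can be dropped in: the program finishes while still gripping the handle and holding the lid at the marker. Do not touch the lid itself, shift the marker or disturb the things standing about.

Things in the scene. Friction and masses are not known exactly. Their poses are not given: they have to be found in the camera images.
- handle: loose plain steel tube, the lift-off handle: 105 mm long, 26 mm outside diameter, 19 mm bore open right through, about 0.16 kg; a 36 mm wide, 10 mm high collar at its lower end. Starts standing upright on the collar on the bench. Origin: centre of the collar's end face; z along the tube toward the plain end
- stub (a point): steel stub on the lid's front edge, middle; the handle goes over it. 16 mm diameter, 50 mm long, last 8 mm tapering to 8 mm. Origin: its root, centre of the 25 mm shoulder on which the handle's collar end seats; z along the stub to its free end. With the lid shut it leans 40 degrees from vertical to the front of the box; it turns with the lid, so it is upright at a lid angle of 40 degrees
- hinge (a point): middle of the lid's hinge line at the far top rim of the box, 74 mm above the bench; x to the back of the box (front, with the stub, at -x), y along the hinge line, z up. With the lid shut the stub's root is 140 mm in front of this point and 16 mm above it. The grey steel box, 150 mm deep, 180 wide, 70 high, is fixed to the bench
- lid (a joint): angle of the sheet-steel lid (184 mm wide, 154 mm deep, 0.3 kg), 0 shut, growing as its front edge rises about the hinge line, stop at 1.05 rad. A spring of 0.8 N m/rad, already wound 0.6 rad when shut, closes it: about 1.1 N m in all; it snaps shut when let go
- pointer_tip (a point): tip of the small dark pointer on the lid's right-hand edge (-y side of the box), 113 mm from the hinge line, moving with the lid just inside the quadrant
- marker (a joint): angle of the marker about the same hinge line, measured like the lid's: the lid points at the marker when both angles are equal. A stiff friction clamp; it differs from run to run (0.45 to 0.75 rad)
- marker_tip (a point): inner end of the marker, a small dark steel block with a round clamp screw straddling the aluminium arc (quadrant, ticks each 10 degrees) on the right-hand side of the box; 113 mm from the hinge line, where the pointer's tip meets it
- aerosol: standing aerosol can with a red cap, 59 mm diameter, 202 mm high, bystander; origin at the centre of its underside
- can: low round food can, 86 mm diameter, 40 mm high, bystander; origin at the centre of its underside
- tin: small green food tin, 57 mm diameter, 72 mm high, bystander; origin at the centre of its underside

How it is judged:
On the way:
1. the handle is fully home on the stub while the lid is still shut (distance between handle and stub below 0.01 m and angle between the z axis of handle and the z axis of stub, either way round below 0.15 rad and value of joint lid below 0.07 rad), for 0.2 s.
At the end, for the whole second after the job is handed in: The lid is held still (under 0.1 rad/s) with the pointer's tip within 12 mm of the marker's tip (about 6 degrees), the fingers grip the handle (over 2 N), the handle bears on the stub and is on it within 14 mm of fully home, and the robot does not touch the lid (distance between pointer_tip and marker_tip below 0.012 m and velocity of joint lid between -0.1 and 0.1 rad/s and distance between handle and stub below 0.014 m and angle between the z axis of handle and the z axis of stub, either way round below 0.15 rad and contact force between the fingers and handle above 2 N and contact force between handle and lid above 0.5 N and contact force between each of the arm, the fingers and lid below 1 N); the arm keeps its last pose, push and grip.
It fails at once if the robot touches the lid or its stub with more than 3 N (contact force between any of the fingers, the arm and lid above 3 N).
It fails at once if the marker is shifted by more than 6 mm (distance of marker_tip from where it was at the start of the episode above 0.006 m).
It fails at once if the aerosol can is moved by more than 30 mm or tipped (distance of aerosol from where it was at the start of the episode above 0.03 m or angle between aerosol's own z axis and vertical above 0.5 rad).
It fails at once if the low can is moved by more than 30 mm or tipped (distance of can from where it was at the start of the episode above 0.03 m or angle between can's own z axis and vertical above 0.5 rad).
It fails at once if the small tin is moved by more than 30 mm or tipped (distance of tin from where it was at the start of the episode above 0.03 m or angle between tin's own z axis and vertical above 0.5 rad).
It also fails if it takes over 51 s, if anything falls off the work surface, if the arm or the gripper's body presses on something with over 40 N, if the wrist force passes 120 N, or if a joint passes its speed limit or range.

## Working session

There is one attempt and no reset: what is moved stays moved. The work goes in short steps, Python scripts to look and compute and a shell command to move; the robot and the scene stay as the last step left them, time stands still between calls to the robot, and variables do not carry over. Pictures are saved under pics/ and viewed, at most 10 in all, crops included, and the job is handed in when it is done.

```bash
ls; mkdir -p pics; cat > h.py <<'E'
import numpy as np, cv2
from workcell import manip, cams
from scipy.spatial.transform import Rotation as R
def cam(n):
    c=cams.calibration(n); o=manip.get_obs()
    if n=="wrist":
        T=np.eye(4);T[:3,:3]=R.from_quat(o["ee_rot"]).as_matrix();T[:3,3]=o["position"];c["W"]=T@np.array(c["tool_from_camera"])
    else: c["W"]=np.array(c["world_from_camera"])
    return c
def shot(n,f):
    c=cam(n); im=cams.camera(n); cv2.imwrite("pics/"+f+".png",im); np.save("pics/"+f+".npy",c["W"]); return im,c
def ray(c,u,v):
    K=np.array([[c["fx"],0,c["cx"]],[0,c["fy"],c["cy"]],[0,0,1.]])
    p=cv2.undistortPoints(np.array([[[u,v]]],float),K,np.array([c["k1"],0,0,0.]))[0,0]
    d=c["W"][:3,:3]@np.array([p[0],-p[1],-1]); return c["W"][:3,3],d/np.linalg.norm(d)
def plane(c,u,v,z):
    o,d=ray(c,u,v); return o+d*(z-o[2])/d[2]
def tri(rs):
    A=np.zeros((3,3));b=np.zeros(3)
    for o,d in rs:
        P=np.eye(3)-np.outer(d,d);A+=P;b+=P@o
    x=np.linalg.solve(A,b); return x,[np.linalg.norm((np.eye(3)-np.outer(d,d))@(x-o)) for o,d in rs]
def proj(c,p):
    q=np.linalg.inv(c["W"])@np.append(p,1); a,b=q[0]/-q[2],-q[1]/-q[2]; s=1+c["k1"]*(a*a+b*b)
    return c["fx"]*a*s+c["cx"],c["fy"]*b*s+c["cy"]
E
python3 - <<'E'
from h import *
for n in("scene","top"):
    im,c=shot(n,n+"0"); print(n,c["fx"],c["k1"],np.round(c["W"],3).tolist())
c=cams.calibration("wrist");print({k:np.round(v,3).tolist() for k,v in c.items()})
o=manip.get_obs();print({k:np.round(v,3).tolist() for k,v in o.items()})
E
```

```text
jog.py
pics
workcell.py
scene 457.69121682693833 0.006207821235853101 [[0.881, 0.324, -0.344, 0.195], [-0.473, 0.609, -0.637, -0.327], [0.003, 0.724, 0.69, 0.8], [0.0, 0.0, 0.0, 1.0]]
top 370.72398060081485 -0.02010006608539753 [[-0.002, 0.99, -0.142, 0.42], [-1.0, -0.001, 0.006, 0.357], [0.006, 0.142, 0.99, 1.114], [0.0, 0.0, 0.0, 1.0]]
{'fx': 286.271, 'fy': 286.271, 'cx': 319.057, 'cy': 200.152, 'k1': -0.037, 'tool_from_camera': [[0.0, 0.964, 0.266, 0.067], [1.0, -0.0, -0.0, 0.0], [-0.0, 0.266, -0.964, -0.141], [0.0, 0.0, 0.0, 1.0]]}
{'clock': 0.1, 'joint_pos': [-1.299, 0.333, -0.065, 1.461, 0.022, 1.35, -0.089], 'joint_velocities': [-0.0, -0.003, 0.002, -0.002, 0.001, -0.001, 0.0], 'tau': [0.002, -62.676, 0.049, -39.242, 0.016, 0.007, 0.0], 'position': [0.181, 0.598, 0.231], 'ee_rot': [0.147, 0.989, -0.001, -0.0], 'ft_force': [-0.418, 0.896, 0.67], 'torque': [0.001, -0.016, -0.002], 'grasp_force': 0.0, 'grip_width': 1.003}
```

View pics/scene0.png

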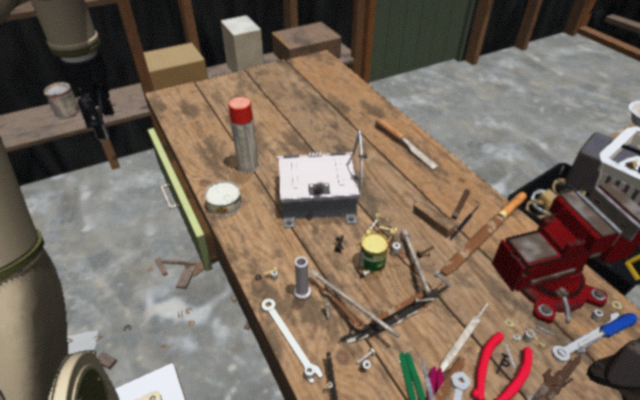

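View pics/top0.png

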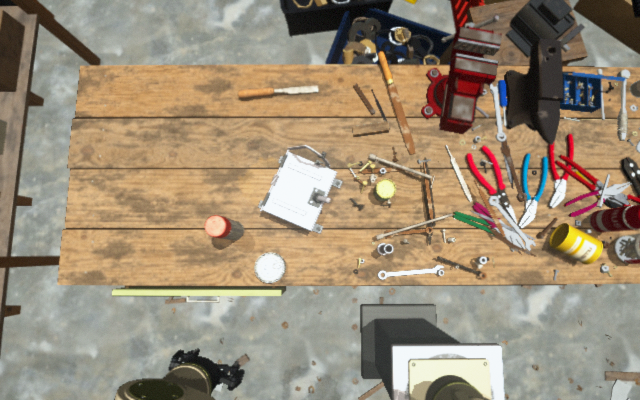

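```bash
python3 - <<'E'
from h import *
a=cv2.imread("pics/scene0.png")[115:315,210:410]; b=cv2.imread("pics/top0.png")[130:290,245:405]
f=lambda x,s:cv2.resize(x,None,fx=s,fy=s,interpolation=cv2.INTER_CUBIC)
cv2.imwrite("pics/c0.png",np.hstack([f(a,2),f(b,2.5)]))
T,S=cam("top"),cam("scene")
for n,u,v,us,vs in(("handle base",386,251,302,293),("handle top",386,247,301,260)):
    print(n,np.round(plane(T,u,v,0),3),np.round(plane(S,us,vs,0),3),tri([ray(T,u,v),ray(S,us,vs)]))
E
```

```text
handle base [0.422 0.171 0.   ] [0.427 0.181 0.   ] (array([0.42281243, 0.17276202, 0.01399793]), [np.float64(0.0005313221909140626), np.float64(0.0005313221909140034)])
handle top [0.434 0.17  0.   ] [0.465 0.261 0.   ] (array([0.43198875, 0.18737464, 0.09991293]), [np.float64(0.0010051696597488551), np.float64(0.001005169659748882)])
```

View pics/c0.png

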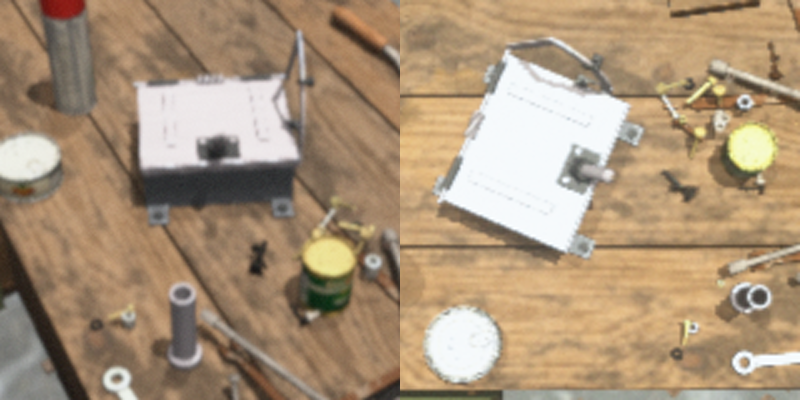

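The crop shows the handle's top ring at about (388.6,248.8) in top and (301,261.5) in scene. The box front, with the stub tip at top (329,199.6), faces -y. The lid corners are clear, and so is the quadrant on the far (+x) side.

```bash
python3 - <<'E'
from h import *
T,S=cam("top"),cam("scene")
t=lambda x,y:(245+(x-400)/2.5,130+y/2.5); s=lambda x,y:(210+x/2,115+y/2)
for n,a,b in(("htop",(759,297),(182,293)),("cRR",(507,52),(277,76)),("cFR",(630,102),(299,158)),("cFL",(577,255),(140,168)),("cRL",(440,197),(136,85)),("tin",(751,148),(328,257)),("can",(463,343),(27,160))):
    x,e=tri([ray(T,*t(*a)),ray(S,*s(*b))]); print(n,x.round(3),np.round(e,4))
L={n:plane(T,*t(*a),.078)for n,a in(("RR",(507,52)),("FR",(630,102)),("FL",(577,255)),("RL",(440,197)))}
print({k:v.round(3) for k,v in L.items()})
for a,b in(("RR","FR"),("RL","FL"),("RL","RR"),("FL","FR")): d=L[b]-L[a];print(a,b,np.linalg.norm(d).round(3),np.degrees(np.arctan2(d[1],d[0])).round(1))
o=manip.get_obs(); Rm=R.from_quat(o["ee_rot"]).as_matrix();print(Rm.round(3))
print("to above handle, tool axes",Rm.T@(np.array([.433,.187,.231])-o["position"]))
E
```

```text
htop [0.428 0.181 0.105] [0.0001 0.0001]
cRR [0.706 0.461 0.077] [0.0031 0.0031]
cFR [0.649 0.318 0.073] [0.0013 0.0013]
cFL [0.474 0.379 0.085] [0.0012 0.0012]
cRL [0.539 0.534 0.072] [0.002 0.002]
tin [0.598 0.179 0.067] [0.0001 0.0001]
can [0.377 0.51  0.031] [0. 0.]
{'RR': array([0.708, 0.459, 0.078]), 'FR': array([0.649, 0.318, 0.078]), 'FL': array([0.475, 0.378, 0.078]), 'RL': array([0.54 , 0.533, 0.078])}
RR FR 0.153 -112.6
RL FL 0.167 -112.9
RL RR 0.183 -23.6
FL FR 0.184 -19.1
[[-0.957  0.29  -0.   ]
 [ 0.29   0.957 -0.001]
 [-0.    -0.001 -1.   ]]
to above handle, tool axes [-3.60027379e-01 -3.19970452e-01 -8.69660564e-06]
```

```bash
python3 jog.py '0 0 0 -.05 -.027 -.01 1; 0 0 0 -.1 -.053 -.02 1; 0 0 0 -.15 -.08 -.03 1; 0 0 0 -.2 -.106 -.04 1; 0 0 0 -.25 -.133 -.04 1; 0 0 0 -.297 -.159 -.04 1; 0 0 0 -.297 -.159 -.04 1; 0 0 0 -.297 -.159 -.04 1' && python3 -c "
from h import *
shot('wrist','w1')" && python3 jog.py '0 0 0 -.018 -.044 0 1; 0 0 0 -.035 -.088 0 1;0 0 0 -.053 -.13 0 1; 0 0 0 -.053 -.13 0 1; 0 0 0 -.053 -.13 0 1' && python3 -c "
from h import *
shot('wrist','w2')
a,b=cv2.imread('pics/w1.png'),cv2.imread('pics/w2.png')
cv2.imwrite('pics/w12.png',np.vstack([cv2.resize(a,(480,300),interpolation=3),cv2.resize(b,(480,300),interpolation=3)]))"
```

```text
clock: 1.1
position: [0.419, 0.3601, 0.271]
ee_rot: [0.147, 0.989, -0.0, -0.0]
ft_force: [0.2, 0.6, -0.1]
grip_width: 1.0
grasp_force: 0.0
clock: 1.78
position: [0.4318, 0.2215, 0.2713]
ee_rot: [0.146, 0.989, 0.0, -0.0]
ft_force: [-1.3, 0.3, -0.8]
grip_width: 1.001
grasp_force: 0.0
```

View pics/w12.png

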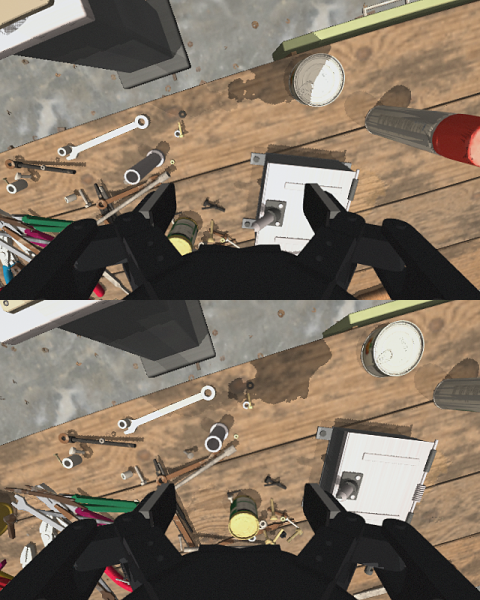

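w1 shows the stub near (353,287) and the handle near (190,220). w2 shows the stub near (463,250) and the handle near (289,181). I'll enlarge these.

```bash
python3 - <<'E'
import cv2,numpy as np
a,b=cv2.imread('pics/w1.png'),cv2.imread('pics/w2.png')
f=lambda x:cv2.resize(x,(400,300),interpolation=cv2.INTER_CUBIC)
c=lambda i,u,v:f(i[v:v+75,u:u+100])
cv2.imwrite('pics/z1.png',np.vstack([np.hstack([c(a,310,245),c(b,410,210)]),np.hstack([c(a,140,180),c(b,240,145)])]))
E
```

```text
(no output)
```

View pics/z1.png

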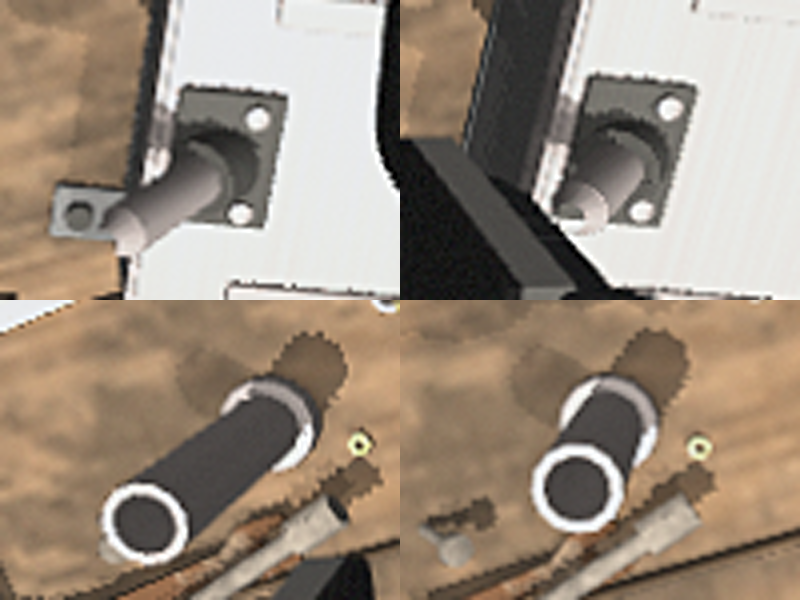

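```bash
python3 - <<'E'
from h import *
A,B,T,S=cam("wrist"),cam("wrist"),cam("top"),cam("scene")
A["W"]=np.load("pics/w1.npy");B["W"]=np.load("pics/w2.npy")
def m(n,a,b,*e):
    x,r=tri([ray(A,*a),ray(B,*b)]+[ray(c,*p) for c,p in e]);print(n,x.round(4),np.round(r,4));return x
t=lambda x,y:(245+(x-400)/2.5,130+y/2.5); s=lambda x,y:(210+x/2,115+y/2)
ht=m("htop",(176.3,235.5),(284.5,192));m("htop4",(176.3,235.5),(284.5,192),(T,t(759,297)),(S,s(182,293)))
m("hcollar",(140+268/4,180+125/4),(240+208/4,145+122/4))
tip=m("tip",(341,303),(455.5,264.3));tip4=m("tip+top",(341,303),(455.5,264.3),(T,t(612,176)))
root=m("root",(361,288.8),(468,250)); d=tip4-root;print(np.linalg.norm(d),np.degrees(np.arctan2(d[1],d[0])),np.degrees(np.arccos(d[2]/np.linalg.norm(d))))
f=np.radians(-112.5); ax=np.array([.643*np.cos(f),.643*np.sin(f),.766]);print("axis",ax,"root from tip",tip4-.05*ax, tip-.05*ax)
E
```

```text
htop [0.4291 0.1822 0.103 ] [0.0002 0.0002]
htop4 [0.4286 0.1818 0.1032] [0.0006 0.0008 0.0013 0.0004]
hcollar [0.4289 0.1823 0.0075] [0.0006 0.0006]
tip [0.5608 0.3446 0.1209] [0.0011 0.0011]
tip+top [0.5577 0.3426 0.1253] [0.0027 0.0013 0.0028]
root [0.5635 0.3713 0.097 ] [0.0001 0.0001]
0.04066190128573406 -101.42795987472755 46.05746935794707
axis [-0.24606545 -0.59405454  0.766     ] root from tip [0.57003882 0.37234288 0.086959  ] [0.57309968 0.37431224 0.08263165]
```

```bash
python3 jog.py '0 0 0 -.026 .039 0 1; 0 0 0 -.052 .078 0 1;0 0 0 -.078 .117 0 1; 0 0 0 -.078 .117 0 1; 0 0 0 -.078 .117 0 1' && python3 -c "
from h import *
shot('wrist','w3')" && python3 jog.py '0 0 0 .021 .05 0 1; 0 0 0 .042 .1 0 1;0 0 0 .042 .1 0 1; 0 0 0 .042 .1 0 1' && python3 -c "
from h import *
shot('wrist','w4')
A=cam('wrist');W=[np.load('pics/w%d.npy'%i) for i in(3,4)]
o=[]
for i,w in zip((3,4),W):
    A['W']=w;u,v=map(int,proj(A,[.562,.356,.105]));print(u,v);u-=65;v-=50;print('org',u,v)
    o.append(cv2.resize(cv2.imread('pics/w%d.png'%i)[max(v,0):v+100,max(u,0):u+130],None,fx=3,fy=3,interpolation=2)[:300,:390])
h=min(x.shape[0] for x in o)
cv2.imwrite('pics/z2.png',np.hstack([x[:h] for x in o]))"
```

```text
clock: 2.45
position: [0.5404, 0.31, 0.2707]
ee_rot: [0.146, 0.989, -0.0, -0.0]
ft_force: [-0.9, -0.4, 0.3]
grip_width: 0.998
grasp_force: 0.0
clock: 3.0
position: [0.5298, 0.4165, 0.2719]
ee_rot: [0.147, 0.989, 0.0, 0.0]
ft_force: [0.6, 0.2, -0.0]
grip_width: 1.0
grasp_force: 0.0
364 191
org 299 141
276 225
org 211 175
```

View pics/z2.png

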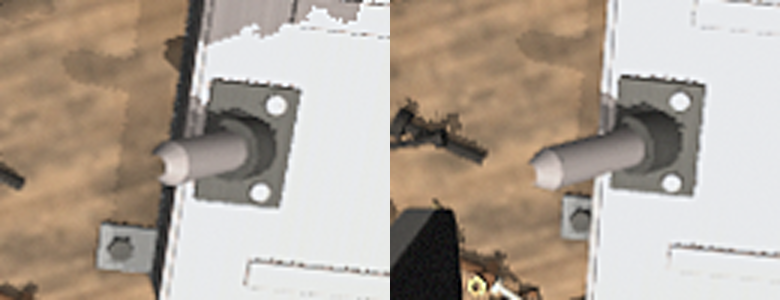

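```bash
python3 - <<'E'
from h import *
A,B,T,S=cam("wrist"),cam("wrist"),cam("top"),cam("scene")
A["W"]=np.load("pics/w3.npy");B["W"]=np.load("pics/w4.npy")
p=lambda x,y:(299+x/3,141+y/3);q=lambda x,y:(211+(x-390)/3,175+y/3)
def m(n,a,b):
    x,r=tri([ray(A,*p(*a)),ray(B,*q(*b))]);print(n,x.round(4),np.round(r,4));return x
tip=m("tip",(168,165),(540,168));root=m("root",(248,147),(650,141))
s1=m("sc1",(276,104),(681,101));s2=m("sc2",(260,192),(672,182));
d=s2-s1;print("screw line",np.degrees(np.arctan2(d[1],d[0])),(s1+s2)/2)
d=tip-root;print(np.linalg.norm(d),np.degrees(np.arctan2(d[1],d[0])),np.degrees(np.arccos(d[2]/np.linalg.norm(d))))
a=m("edgeT",(293,90),(704,84));b=m("edgeB",(279,206),(694,195));d=b-a;print(np.degrees(np.arctan2(d[1],d[0])))
# lid front edge directions on plane z=.078
for c,f,l in((A,p,((205,40),(160,300))),(B,q,((608,20),(590,240)))):
    d=plane(c,*f(*l[0]),.078)-plane(c,*f(*l[1]),.078);print("edge",np.degrees(np.arctan2(d[1],d[0])))
E
```

```text
tip [0.5572 0.3434 0.126 ] [0.0008 0.0008]
root [0.5711 0.3772 0.0862] [0.0003 0.0003]
sc1 [0.5603 0.3932 0.0781] [0.0003 0.0003]
sc2 [0.5937 0.3788 0.0775] [0. 0.]
screw line -23.308165037796137 [0.57699716 0.38601263 0.07780453]
0.05405226163804928 -112.44511557436029 42.55674699304151
edgeT [0.5593 0.4033 0.0669] [0.0002 0.0002]
edgeB [0.6031 0.3855 0.0744] [0.0002 0.0002]
-22.138007647330422
edge 155.819866224429
edge 156.6164684713613
```

```bash
python3 jog.py '0 0 .03 .006 -.05 0 1; 0 0 .06 .012 -.1 0 1; 0 0 .107 .018 -.15 0 1; 0 0 .107 .024 -.2 0 1; 0 0 .107 .0287 -.2537 0 1;0 0 .107 .0287 -.2537 .02 1; 0 0 .107 .0287 -.2537 .06 1; 0 0 .107 .0287 -.2537 .06 1' && python3 - <<'E'
from h import *
o=manip.get_obs();Rm=R.from_quat(o["ee_rot"]).as_matrix();print(Rm.round(3));print("go",(Rm.T@(np.array([.429,.182,.064])-o["position"])).round(4))
E
```

```text
clock: 4.05
position: [0.4275, 0.1807, 0.2098]
ee_rot: [0.201, 0.98, -0.001, -0.001]
ft_force: [0.2, 0.6, 0.4]
grip_width: 0.997
grasp_force: 0.0
[[-0.92   0.393 -0.003]
 [ 0.393  0.92  -0.002]
 [ 0.002 -0.003 -1.   ]]
go [-0.0012  0.0022  0.1458]
```

```bash
python3 jog.py '0 0 0 -.001 .002 .05 1; 0 0 0 -.001 .002 .1 1; 0 0 0 -.001 .002 .145 1; 0 0 0 -.001 .002 .145 1; 0 0 0 -.001 .002 .145 .1; 0 0 0 -.001 .002 .145 .1;0 0 0 -.001 .002 .145 0;0 0 0 -.001 .002 .145 0;0 0 0 -.001 .002 .145 0;0 0 0 -.001 .002 .145 0' 70 && python3 -c "
from h import *
shot('wrist','w5')"
```

```text
clock: 5.3
position: [0.4311, 0.1843, 0.0672]
ee_rot: [0.2, 0.98, 0.001, 0.0]
ft_force: [-0.8, -1.4, 7.0]
grip_width: 0.285
grasp_force: 69.0
```

View pics/w5.png

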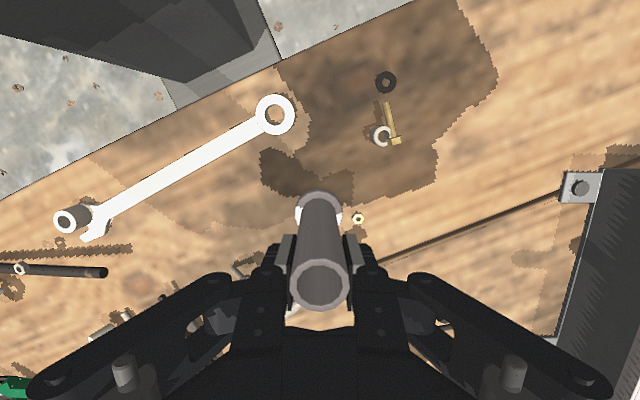

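```bash
python3 jog.py '0 0 0 0 0 -.05 0; 0 0 0 0 0 -.1 0; -.1 0 0 0 0 -.13 0; -.25 0 0 -.01 .03 -.134 0; -.4 0 0 -.025 .06 -.134 0; -.55 0 0 -.04 .1 -.134 0; -.698 0 0 -.054 .134 -.134 0; -.698 0 0 -.054 .134 -.134 0; -.698 0 0 -.054 .134 -.134 0;-.698 0 0 -.054 .134 -.134 0;-.698 0 0 -.054 .134 -.134 0' && python3 - <<'E'
from h import *
o=manip.get_obs();Rm=R.from_quat(o["ee_rot"]).as_matrix();print(Rm.round(3),o["joint_pos"].round(2) if hasattr(o["joint_pos"],"round") else o["joint_pos"])
shot('wrist','w6'); shot('scene','s6')
a=cv2.resize(cv2.imread('pics/w6.png'),(480,300),interpolation=3);b=cv2.resize(cv2.imread('pics/s6.png')[110:235,220:420],(480,300),interpolation=2)
cv2.imwrite('pics/v6.png',np.vstack([a,b]))
E
```

```text
clock: 6.72
position: [0.5325, 0.2864, 0.2009]
ee_rot: [0.187, 0.921, 0.335, 0.068]
ft_force: [-0.3, -0.3, -0.8]
grip_width: 0.286
grasp_force: 69.2
[[-0.921  0.299  0.251]
 [ 0.39   0.705  0.592]
 [-0.     0.643 -0.766]] [-0.73  0.04  0.46  2.05 -0.85  0.76  1.44]
```

View pics/v6.png

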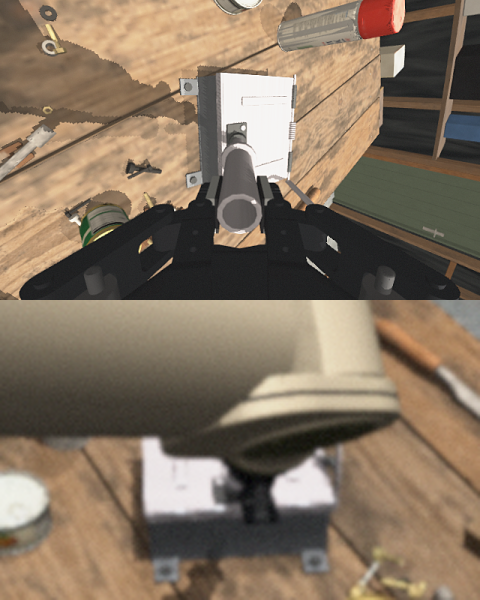

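The pose is as commanded: the handle is coaxial with the tool, and the stub is visible just past the collar. I'll zoom in to check the sideways alignment.

```bash
python3 - <<'E'
import cv2
cv2.imwrite('pics/z6.png',cv2.resize(cv2.imread('pics/w6.png')[145:265,250:410],None,fx=5,fy=5,interpolation=cv2.INTER_CUBIC))
from h import *
c=cam("wrist");c["W"]=np.array(c["tool_from_camera"])
for n,z in(("collar",.0672),("tip",.0972),("root",.1472),("end",-.038)): print(n,[np.round((np.array(proj(c,[x,0,z]))-[250,145])*5) for x in(0,.013,.018)])
E
```

```text
collar [array([349., 337.]), array([350., 255.]), array([350., 222.])]
tip [array([349., 284.]), array([349., 210.]), array([349., 182.])]
root [array([348., 218.]), array([348., 156.]), array([348., 132.])]
end [array([354., 727.]), array([354., 585.]), array([354., 528.])]
```

View pics/z6.png

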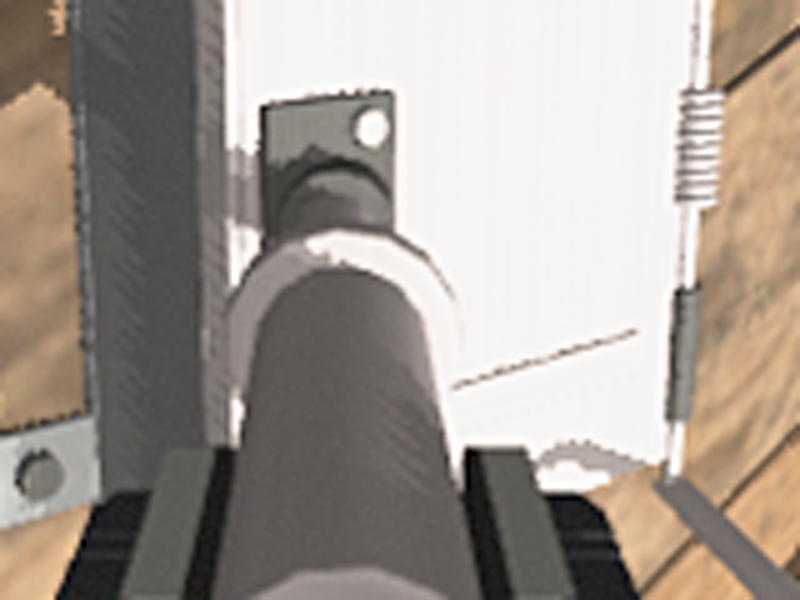

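```bash
python3 - <<'E'
import cv2
g=cv2.imread('pics/w6.png')
for r in range(175,193,2): print(r,[int(x) for x in g[r,298:334].mean(1)])
E
```

```text
175 [139, 232, 241, 104, 53, 99, 139, 138, 137, 137, 139, 140, 111, 78, 84, 83, 81, 106, 132, 128, 132, 144, 144, 139, 137, 130, 128, 129, 133, 129, 130, 231, 251, 244, 244, 245]
177 [144, 182, 163, 119, 53, 89, 106, 96, 116, 91, 58, 61, 65, 62, 69, 72, 60, 55, 42, 36, 35, 38, 47, 61, 95, 124, 135, 139, 136, 127, 146, 236, 250, 244, 244, 245]
179 [151, 187, 167, 121, 59, 65, 74, 64, 64, 64, 69, 67, 58, 40, 48, 67, 79, 86, 89, 94, 99, 87, 71, 58, 56, 50, 69, 109, 134, 133, 146, 236, 250, 244, 244, 245]
181 [120, 139, 148, 123, 57, 59, 70, 66, 66, 67, 55, 47, 61, 96, 130, 132, 127, 135, 129, 129, 128, 131, 131, 138, 138, 127, 93, 63, 82, 115, 149, 237, 250, 244, 244, 245]
183 [117, 143, 146, 124, 58, 61, 70, 66, 62, 57, 67, 80, 80, 77, 76, 78, 73, 87, 110, 114, 121, 124, 128, 128, 132, 138, 137, 131, 91, 73, 132, 239, 250, 244, 244, 245]
185 [122, 141, 147, 130, 76, 58, 71, 62, 56, 67, 73, 71, 70, 72, 81, 86, 88, 89, 90, 91, 93, 100, 103, 116, 129, 133, 133, 130, 131, 113, 128, 239, 250, 245, 244, 245]
187 [119, 140, 146, 127, 77, 58, 69, 61, 67, 74, 71, 73, 79, 84, 83, 86, 90, 90, 90, 92, 98, 100, 111, 116, 135, 138, 132, 131, 127, 129, 135, 232, 251, 244, 244, 245]
189 [137, 131, 137, 127, 77, 57, 64, 64, 71, 71, 72, 74, 82, 83, 85, 85, 83, 84, 85, 83, 84, 88, 87, 94, 108, 122, 125, 121, 119, 119, 129, 233, 251, 245, 244, 245]
191 [217, 249, 241, 186, 127, 55, 64, 61, 76, 85, 84, 88, 84, 81, 90, 115, 131, 159, 195, 208, 198, 175, 164, 155, 134, 121, 112, 101, 104, 96, 109, 211, 253, 250, 247, 246]
```

The shoulder sits about 2–2.5 mm to the tool's −y side of the handle axis, with x aligned. I'll shift by that much and insert in stages, watching the force.

```bash
python3 jog.py '0 0 0 .001 -.0025 0 0; 0 0 0 .001 -.0025 .015 0; 0 0 0 .001 -.0025 .03 0; 0 0 0 .001 -.0025 .038 0;0 0 0 .001 -.0025 .045 0; 0 0 0 .001 -.0025 .045 0' && python3 - <<'E'
from h import *
o=manip.get_obs();Rm=R.from_quat(o["ee_rot"]).as_matrix();print("f tool",(Rm.T@o["ft_force"]).round(2),"m",(Rm.T@o["torque"]).round(3));print(o["position"])
E
```

```text
clock: 7.58
position: [0.5433, 0.3116, 0.1641]
ee_rot: [0.188, 0.921, 0.335, 0.069]
ft_force: [6.6, 2.1, -2.5]
grip_width: 0.285
grasp_force: 68.9
f tool [-5.22  1.89  4.81] m [ 0.056 -1.585  0.034]
[0.54329203 0.31164337 0.16414099]
```

```bash
cat > f.py <<'E'
from h import *
o=manip.get_obs();Rm=R.from_quat(o["ee_rot"]).as_matrix();print("f tool",(Rm.T@o["ft_force"]).round(2),"m",(Rm.T@o["torque"]).round(3));print(np.round(o["position"],4))
E
python3 jog.py '0 0 0 -.0015 0 0 0; 0 0 0 -.0015 0 0 0; 0 0 0 -.0015 0 0 0' && python3 f.py; python3 jog.py '0 0 0 0 0 .01 0; 0 0 0 0 0 .02 0; 0 0 0 0 0 .02 0' && python3 f.py
```

```text
clock: 7.95
position: [0.5437, 0.3112, 0.1644]
ee_rot: [0.187, 0.921, 0.335, 0.068]
ft_force: [5.8, 3.2, -0.7]
grip_width: 0.277
grasp_force: 69.0
f tool [-4.11  3.54  3.93] m [-0.032 -0.891 -0.039]
[0.5437 0.3112 0.1644]
clock: 8.32
position: [0.549, 0.3234, 0.1482]
ee_rot: [0.188, 0.921, 0.335, 0.068]
ft_force: [4.7, 2.1, -1.2]
grip_width: 0.283
grasp_force: 69.0
f tool [-3.55  2.14  3.3 ] m [-0.103 -1.086 -0.05 ]
[0.549  0.3234 0.1482]
```

```bash
python3 jog.py '0 0 0 -.001 .0005 .005 0; 0 0 0 -.001 .0005 .01 0; 0 0 0 -.001 .0005 .013 0; 0 0 0 -.001 .0005 .013 0' && python3 f.py;  python3 jog.py '0 0 0 0 0 .003 0; 0 0 0 0 0 .003 0; 0 0 0 0 0 .003 0' && python3 f.py
```

```text
clock: 8.82
position: [0.5532, 0.3284, 0.1399]
ee_rot: [0.188, 0.921, 0.335, 0.068]
ft_force: [-14.7, -20.5, 21.1]
grip_width: 0.282
grasp_force: 71.2
f tool [  5.46  -5.26 -32.01] m [ 1.877  1.379 -0.04 ]
[0.5532 0.3284 0.1399]
clock: 9.2
position: [0.5554, 0.3281, 0.1387]
ee_rot: [0.19, 0.92, 0.336, 0.069]
ft_force: [-23.0, -33.2, 35.3]
grip_width: 0.285
grasp_force: 71.8
f tool [  7.96  -7.58 -52.46] m [2.712 1.6   0.104]
[0.5554 0.3281 0.1387]
```

```bash
python3 - <<'E'
from h import *
im,c=shot('wrist','w7'); a=cv2.imread('pics/w6.png')
for n,(u0,u1,v0,v1) in(("ring",(290,352,255,315)),("collar",(293,345,188,225)),("pads",(270,300,235,255))):
    t=a[v0:v1,u0:u1]; r=cv2.matchTemplate(im[v0-12:v1+12,u0-12:u1+12],t,cv2.TM_CCOEFF_NORMED);_,m,_,l=cv2.minMaxLoc(r);print(n,round(m,3),l[0]-12,l[1]-12)
for u in(305,312,317,322,328): print(u,[int(x) for x in im[160:206:1,u].mean(1)])
E
```

```text
ring 0.83 0 2
collar 0.885 0 -3
pads 0.982 0 0
305 [233, 232, 233, 233, 232, 233, 233, 232, 233, 233, 236, 237, 198, 77, 73, 116, 117, 120, 110, 67, 67, 54, 59, 55, 58, 57, 54, 55, 61, 72, 72, 89, 118, 124, 123, 120, 121, 122, 123, 121, 97, 74, 71, 74, 74, 75]
312 [235, 235, 235, 235, 235, 235, 235, 234, 235, 237, 235, 188, 86, 74, 116, 119, 116, 93, 69, 70, 73, 74, 73, 75, 69, 64, 72, 71, 96, 178, 231, 207, 129, 135, 130, 122, 80, 74, 77, 78, 78, 76, 79, 79, 76, 79]
317 [236, 236, 236, 236, 236, 235, 235, 236, 237, 240, 247, 209, 46, 112, 122, 120, 124, 123, 116, 97, 93, 73, 77, 75, 76, 74, 78, 110, 188, 228, 220, 219, 224, 204, 115, 87, 74, 76, 78, 80, 78, 78, 79, 80, 80, 79]
322 [234, 234, 234, 233, 234, 232, 234, 235, 230, 207, 186, 54, 108, 123, 120, 119, 118, 114, 121, 121, 121, 120, 122, 124, 117, 87, 78, 81, 150, 223, 228, 225, 224, 229, 217, 134, 72, 85, 87, 87, 86, 87, 86, 85, 85, 86]
328 [235, 234, 234, 235, 235, 235, 235, 240, 243, 189, 53, 99, 122, 104, 72, 124, 225, 247, 239, 237, 237, 237, 240, 243, 206, 103, 109, 94, 92, 127, 198, 232, 229, 225, 224, 225, 227, 192, 99, 98, 102, 103, 105, 101, 101, 103]
```

```bash
python3 - <<'E'
from h import *
t7,_=shot('top','t7'); s=cv2.imread('pics/scene0.png');t=cv2.imread('pics/top0.png')
f=lambda x:cv2.resize(x,None,fx=8,fy=8,interpolation=cv2.INTER_CUBIC)
T=[f(x[142:177,285:335]) for x in(t,t7)]
cv2.imwrite('pics/q.png',np.hstack([f(s[127:197,330:380]),np.vstack(T)]))
E
```

```text
(no output)
```

View pics/q.png

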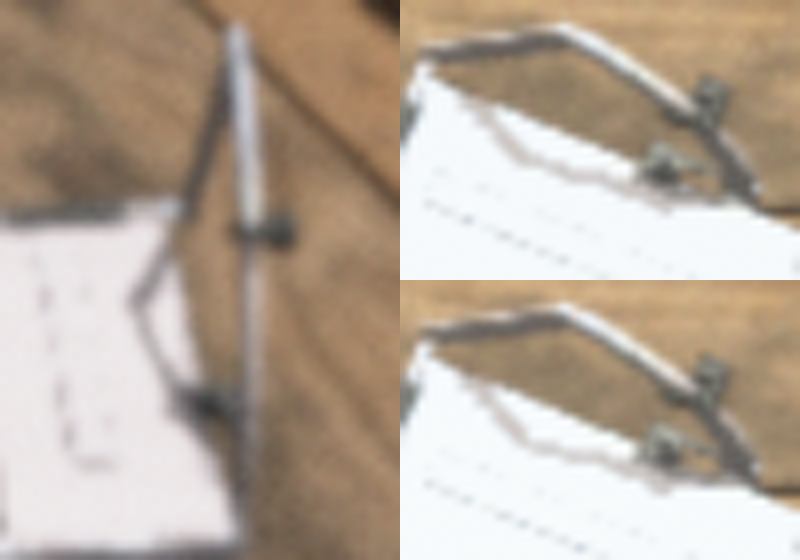

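Marker block: scene crop (250,230), top crop (690,112). Pointer: scene about (215–235,405), top about (660–700,162). Top is still unobstructed and the lid is still shut.

```bash
python3 - <<'E'
from h import *
T,S=cam("top"),cam("scene")
s=lambda x,y:(330+x/8-.44,127+y/8-.44);t=lambda x,y:(285+(x-400)/8-.44,142+y/8-.44)
f=np.radians(-113);F=np.array([np.cos(f),np.sin(f),0]);Rt=np.array([-F[1],F[0],0])
root=np.array([.570,.3735,.089]);H=root-.14*F-[0,0,.016]
for n,a,b in(("marker",(250,230),(688,112)),("marker'",(245,230),(695,112)),("screw",(282,230),(712,95)),("ptr body",(210,402),(660,160)),("ptr tip",(235,408),(700,166))):
    x,e=tri([ray(S,*s(*a)),ray(T,*t(*b))]);d=x-H;print(n,x.round(4),np.round(e,4),"front,right,up",(d@F).round(4),(d@Rt).round(4),d[2].round(4),"r",np.hypot(d@F,d[2]).round(4),"ang",np.arctan2(d[2],d@F).round(3))
print(H)
E
```

```text
marker [0.6756 0.3648 0.1458] [0.0007 0.0007] front,right,up 0.1067 0.1006 0.0728 r 0.1292 ang 0.599
marker' [0.6739 0.3629 0.1481] [0.0019 0.0019] front,right,up 0.1092 0.0997 0.0751 r 0.1325 ang 0.602
screw [0.6807 0.3567 0.1495] [0.0005 0.0005] front,right,up 0.1123 0.1085 0.0765 r 0.1358 ang 0.598
ptr body [0.6757 0.3761 0.0721] [0.0024 0.0024] front,right,up 0.0963 0.0963 -0.0009 r 0.0963 ang -0.009
ptr tip [0.6727 0.361  0.082 ] [0.0007 0.0007] front,right,up 0.1114 0.0994 0.009 r 0.1117 ang 0.08
[0.62470236 0.50237068 0.073     ]
```

```bash
python3 jog.py '0 0 0 .001 .001 -.002 0; 0 0 0 .001 .001 -.002 0; 0 0 0 .001 .001 -.002 0' 110 && python3 f.py && python3 - <<'E'
from h import *
H=np.array([.6247,.5024,.0735]);o=manip.get_obs();Rm=R.from_quat(o["ee_rot"]).as_matrix()
d=Rm.T@(np.array(o["position"])-H);d[0]=0;print(d)
for f in(.1,.2,.3,.4,.5,.6,.65): print(f,(R.from_rotvec([f,0,0]).apply(d)-d).round(4))
E
```

```text
clock: 9.68
position: [0.5546, 0.3284, 0.1397]
ee_rot: [0.19, 0.92, 0.335, 0.07]
ft_force: [-9.2, -21.2, 18.3]
grip_width: 0.278
grasp_force: 107.6
f tool [ 2.000e-02 -5.930e+00 -2.883e+01] m [ 2.397 -0.351  0.02 ]
[0.5546 0.3284 0.1397]
[ 0.         -0.10115059 -0.17120689]
0.1 [ 0.      0.0176 -0.0092]
0.2 [ 0.      0.036  -0.0167]
0.3 [ 0.      0.0551 -0.0222]
0.4 [ 0.      0.0747 -0.0259]
0.5 [ 0.      0.0945 -0.0275]
0.6 [ 0.      0.1143 -0.0272]
0.65 [ 0.      0.1242 -0.0263]
```

```bash
python3 jog.py '.05 0 0 0 .0088 -.006 0; .1 0 0 0 .0176 -.0107 0; .15 0 0 0 .0267 -.0147 0; .2 0 0 0 .036 -.0182 0; .25 0 0 0 .0455 -.021 0; .3 0 0 0 .0551 -.0237 0; .3 0 0 0 .0551 -.0237 0; .3 0 0 0 .0551 -.0237 0' && python3 f.py && python3 - <<'E'
from h import *
o=manip.get_obs();Rm=R.from_quat(o["ee_rot"]).as_matrix();print("tilt",np.arccos(-Rm[2,2])); print((Rm.T@(np.array(o["position"])-[.6247,.5024,.0735])).round(4))
im,_=shot('wrist','w8');a=cv2.imread('pics/w6.png')
for n,(u0,u1,v0,v1) in(("ring",(290,352,255,315)),("collar",(293,345,188,225)),("pads",(270,300,235,255))):
    t=a[v0:v1,u0:u1]; r=cv2.matchTemplate(im[v0-12:v1+12,u0-12:u1+12],t,cv2.TM_CCOEFF_NORMED);_,m,_,l=cv2.minMaxLoc(r);print(n,round(m,3),l[0]-12,l[1]-12)
t8,_=shot('top','t8');t7=cv2.imread('pics/t7.png');print("marker diff",cv2.absdiff(t8,t7)[150:160,316:328].mean(),"ptr diff",cv2.absdiff(t8,t7)[158:166,312:324].mean())
E
```

```text
clock: 10.68
position: [0.5642, 0.3538, 0.1906]
ee_rot: [0.197, 0.961, 0.191, 0.04]
ft_force: [7.0, -6.6, -5.6]
grip_width: 0.275
grasp_force: 108.4
f tool [-9.03 -5.24  3.85] m [ 1.721 -2.366 -0.036]
[0.5642 0.3538 0.1906]
tilt 0.39358935473687695
[-0.003  -0.1032 -0.1697]
ring 0.849 0 1
collar 0.811 1 -2
pads 0.812 0 1
marker diff 7.35 ptr diff 43.34375
```

```bash
python3 jog.py '.05 0 0 -.001 .0088 -.0035 0; .1 0 0 -.001 .0176 -.008 0; .15 0 0 -.001 .0267 -.012 0; .2 0 0 -.001 .036 -.0152 0; .25 0 0 -.001 .0455 -.018 0; .3 0 0 -.001 .0551 -.0205 0; .3 0 0 -.001 .0551 -.0205 0; .3 0 0 -.001 .0551 -.0205 0' && python3 f.py && python3 - <<'E'
from h import *
o=manip.get_obs();Rm=R.from_quat(o["ee_rot"]).as_matrix();print("tilt",np.arccos(-Rm[2,2]),"dphi",.698-np.arccos(-Rm[2,2])); print((Rm.T@(np.array(o["position"])-[.6247,.5024,.0735])).round(4))
t9,T=shot('top','t9');S,_=shot('scene','s9');t7=cv2.imread('pics/t7.png')
d=cv2.absdiff(t9,t7).max(2)
F=np.array([np.cos(np.radians(-113)),np.sin(np.radians(-113)),0]);Rt=np.array([-F[1],F[0],0]);H=np.array([.6247,.5024,.0735])
for ph in(0,.45,.5,.55,.6,.65): print(ph,"ptr body",np.round(proj(T,H+.1*np.array(F*np.cos(ph)+[0,0,np.sin(ph)])+.096*Rt),1),"lid FR corner",np.round(proj(T,H+.152*(F*np.cos(ph)+np.array([0,0,1])*np.sin(ph))+.092*Rt),1),"RR",)
g=cv2.cvtColor(t9,6)
print("t9 bright/dark map rows150-172 cols 300-340");
for v in range(146,176): print(v,' '.join('%3d'%x for x in g[v,300:340]))
E
```

```text
clock: 11.78
position: [0.5811, 0.392, 0.2309]
ee_rot: [0.201, 0.979, 0.044, 0.009]
ft_force: [-0.0, -10.8, -0.8]
grip_width: 0.277
grasp_force: 109.3
f tool [ -4.24 -10.01  -0.12] m [ 2.528 -1.146 -0.033]
[0.5811 0.392  0.2309]
tilt 0.09042172601819982 dphi 0.6075782739818001
[-0.0034 -0.1039 -0.1674]
0 ptr body [317.9 162.8] lid FR corner [334.  170.9] RR
0.45 ptr body [314.3 157.7] lid FR corner [329.5 163.5] RR
0.5 ptr body [313.5 157. ] lid FR corner [328.4 162.4] RR
0.55 ptr body [312.6 156.2] lid FR corner [327.1 161.3] RR
0.6 ptr body [311.7 155.4] lid FR corner [325.6 160.1] RR
0.65 ptr body [310.6 154.6] lid FR corner [324.1 158.9] RR
t9 bright/dark map rows150-172 cols 300-340
146 179 221 237 241 241 242 243 242 243 243 244 244 244 244 244 244 244 244 243 244 244 244 244 244 245 244 243 244 244 244 241 241 241 240 240 239 239 238 237 237
147 170 184 232 242 242 242 242 243 244 244 244 244 243 244 244 244 244 244 244 244 244 244 243 245 244 243 243 243 242 242 242 241 239 239 237 237 238 237 235 235
148 182 160 218 239 243 243 243 244 244 244 244 245 244 244 244 245 245 244
[... 3816 characters left out ...]
 238 238 238 239 240 238 238 238 238 239 239
172 243 242 242 240 210 148 187 236 242 243 243 243 232 231 234 236 235 236 238 239 238 240 239 239 239 239 239 239 238 240 239 240 237 239 239 241 239 240 240 240
173 239 243 242 241 237 196 153 227 241 243 243 243 237 222 227 232 234 235 236 238 239 238 239 239 240 240 238 238 239 238 238 238 239 239 241 240 239 241 240 240
174 235 241 241 242 241 212 148 186 234 242 242 244 241 232 228 228 232 233 234 237 237 238 238 239 238 238 238 239 237 237 238 238 237 239 240 239 240 241 240 240
175 221 239 243 243 242 236 196 156 227 242 243 242 242 238 218 223 232 233 234 234 235 238 237 238 237 239 238 239 237 237 236 238 237 239 239 240 241 240 239 240
```

```bash
python3 - <<'E'
from h import *
shot('wrist','w9'); c=cam('wrist')
F=np.array([np.cos(np.radians(-113)),np.sin(np.radians(-113)),0]);L=-np.array([-F[1],F[0],0]);H=np.array([.6247,.5024,.0735]);Z=np.array([0,0,1])
for n in("w7","w8","w9"):
    im=cv2.imread(f"pics/{n}.png");c["W"]=np.load(f"pics/{n}.npy")
    m=((im.min(2)>200)*255).astype(np.uint8);m=cv2.morphologyEx(m,cv2.MORPH_OPEN,np.ones((3,3)))
    cs,_=cv2.findContours(m,0,2);
    print(n,[(int(cv2.contourArea(k)),cv2.approxPolyDP(k,4,True)[:,0].tolist()) for k in sorted(cs,key=cv2.contourArea)[-2:]])
    for ph in(0,.3,.5,.55,.6):
        P=lambda r,l,h=.003:np.round(proj(c,H+r*(F*np.cos(ph)+Z*np.sin(ph))+h*(Z*np.cos(ph)-F*np.sin(ph))+l*L)).astype(int).tolist()
        print("  ",ph,"FL",P(.152,.092),"RL",P(0,.092),"screw",P(.14-.014,.018,.005))
E
```

```text
w7 [(258, [[552, 56], [540, 66], [543, 89], [550, 81]]), (14602, [[292, 81], [291, 177], [336, 169], [341, 200], [327, 190], [314, 192], [328, 196], [339, 208], [341, 233], [355, 233], [359, 239], [393, 225], [363, 242], [374, 254], [398, 257], [412, 94]])]
   0 FL [301, 78] RL [420, 92] screw [330, 179]
   0.3 FL [357, 71] RL [421, 92] screw [372, 185]
   0.5 FL [409, 67] RL [421, 92] screw [407, 188]
   0.55 FL [424, 66] RL [421, 92] screw [417, 189]
   0.6 FL [439, 66] RL [421, 92] screw [426, 189]
w8 [(75, [[36, 57], [36, 68], [48, 72], [37, 65], [45, 56]]), (12886, [[287, 84], [288, 121], [292, 103], [295, 136], [311, 147], [325, 136], [327, 126], [403, 126], [327, 131], [345, 142], [336, 143], [335, 191], [342, 201], [334, 202], [340, 232], [354, 233], [360, 240], [394, 228], [366, 243], [376, 258], [400, 258], [413, 96], [291, 84], [290, 94]])]
   0 FL [275, 87] RL [421, 94] screw [307, 174]
   0.3 FL [302, 81] RL [422, 94] screw [331, 181]
   0.5 FL [336, 76] RL [422, 94] screw [357, 186]
   0.55 FL [347, 75] RL [422, 94] screw [365, 187]
   0.6 FL [358, 74] RL [422, 94] screw [373, 188]
w9 [(1018, [[62, 61], [47, 59], [42, 73], [0, 101], [0, 113], [48, 81], [63, 79]]), (6502, [[418, 90], [414, 96], [393, 94], [380, 125], [403, 125], [395, 135], [403, 138], [395, 139], [393, 151], [368, 170], [357, 169], [339, 193], [342, 216], [337, 213], [341, 233], [354, 233], [360, 240], [396, 229], [366, 241], [377, 262], [401, 255], [404, 261], [400, 241], [409, 197], [403, 193], [409, 161], [412, 168], [408, 144]])]
   0 FL [270, 92] RL [422, 93] screw [298, 168]
   0.3 FL [275, 86] RL [422, 93] screw [307, 174]
   0.5 FL [290, 82] RL [423, 93] screw [321, 179]
   0.55 FL [296, 81] RL [423, 93] screw [326, 180]
   0.6 FL [302, 80] RL [423, 93] screw [332, 181]
```

```bash
python3 - <<'E'
import cv2
for n in("w7","w8","w9"):
    g=cv2.cvtColor(cv2.imread(f"pics/{n}.png"),6);print(n)
    for v in range(80,100,3): print(v,[int(x) for x in g[v,276:312]])
E
```

```text
w7
80 [88, 89, 89, 87, 84, 84, 84, 87, 78, 86, 81, 133, 238, 250, 209, 118, 183, 193, 183, 176, 174, 177, 163, 134, 122, 106, 93, 88, 73, 69, 79, 82, 83, 84, 83, 85]
83 [62, 59, 49, 57, 106, 100, 102, 100, 107, 110, 100, 122, 227, 247, 229, 159, 231, 236, 234, 234, 234, 234, 234, 233, 233, 234, 234, 234, 236, 238, 238, 235, 237, 239, 241, 240]
86 [62, 62, 61, 60, 111, 103, 99, 93, 107, 110, 102, 129, 228, 247, 228, 148, 230, 236, 234, 233, 234, 234, 233, 232, 232, 233, 231, 230, 233, 234, 234, 230, 231, 233, 234, 234]
89 [64, 62, 62, 71, 111, 107, 106, 106, 108, 100, 83, 112, 214, 248, 231, 168, 226, 234, 233, 234, 234, 234, 233, 232, 232, 232, 232, 232, 233, 234, 233, 231, 230, 233, 234, 234]
92 [64, 63, 61, 77, 126, 104, 109, 107, 105, 109, 107, 126, 212, 244, 232, 180, 224, 234, 234, 234, 234, 233, 234, 232, 232, 233, 232, 230, 232, 234, 234, 231, 231, 234, 235, 234]
95 [66, 66, 64, 69, 99, 105, 106, 102, 91, 90, 89, 111, 202, 245, 234, 190, 219, 234, 233, 234, 234, 233, 234, 232, 233, 232, 232, 231, 233, 234, 235, 231, 231, 233, 235, 234]
98 [66, 66, 65, 71, 104, 106, 108, 107, 1
[... 1905 characters left out ...]
 121, 122, 125, 119, 125, 178, 166, 143, 124, 171, 149, 154, 157, 154, 155, 154, 152, 150, 152, 152, 152, 155, 154, 155, 149, 150, 154, 155, 155, 156]
92 [164, 163, 140, 106, 121, 125, 121, 121, 122, 122, 132, 174, 169, 142, 118, 170, 147, 153, 156, 153, 157, 153, 150, 152, 152, 150, 150, 152, 156, 155, 149, 150, 156, 157, 154, 155]
95 [139, 78, 88, 110, 125, 124, 125, 122, 126, 120, 125, 171, 167, 142, 124, 174, 150, 153, 157, 154, 156, 155, 154, 150, 153, 151, 150, 152, 155, 157, 151, 152, 157, 159, 155, 156]
98 [198, 200, 193, 130, 121, 125, 122, 123, 124, 125, 131, 162, 171, 145, 133, 171, 150, 152, 154, 154, 155, 157, 153, 152, 153, 152, 150, 154, 154, 158, 150, 154, 153, 154, 154, 155]
```

```bash
python3 -c "
from workcell import manip, cams
print(manip.hand_in())"
```

```text
the job is handed in; nothing more can be done
None
```

I pushed the handle onto the stub with the lid shut and raised the lid to about 0.58 rad. I handed in at about 12 s, still gripping the handle and holding the lid. The marker measured about 0.60 rad, but the arm hid the pointer, so the final alignment comes from the wrist camera and arm pose rather than a direct look; no verdict was returned.

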